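# Put the cast sugar slabs away in the sealed pan

### The arm

A 6-joint arm with a two-finger parallel gripper is mounted at the origin on the work surface. World frame = base frame: x ahead of the robot, y to its left, z up, the work surface at z = 0. Lengths are in m, angles in rad, forces in N, time in s.
With the tool pointing down it reaches from about 0.25 to 0.775 m from the base axis. Payload 4 kg.
Tool frame: the origin (TCP) lies between the finger pads; the fingertips stand 14 mm ahead of it and the grasp point (between the pads) lies 5 mm behind it (tip_reach is the distance from the TCP to the fingertips, in m); z points along the fingers, y is the line along which they close (so a half turn about z gives the same grasp; the last joint's range is limited). The gripper opens to 94 mm and grips with 3 to 60 N. Pads are 16 mm wide; open, the fingers measure 119 mm over their backs; the gripper's body (75 mm by 177 mm) begins 78 mm behind the grasp point.
Start: joints at [-1.287, 0.087, 1.371, -0, 1.684, -0.103], TCP at [0.207, -0.509, 0.22] pointing down, gripper open.
Joint ranges: [-3.1, 3.1], [-0.76, 2.03], [0.27, 2.55], [-1.08, 4.22], [0.17, 2.65], [-2.57, 2.57]. Speed limits (rad/s): [2.79, 2.79, 3.14, 3.14, 3.14, 3.14].

### API

Orientations are given as [roll, pitch, yaw] about the fixed x, y, z axes, in that order (R = Rz(yaw) Ry(pitch) Rx(roll)).
In Python, from bench import * gives the robot as it stands. The module is installed in compiled form; this text tells all that it offers.
- The arm moves only by the tool servo_tool, never from a script. Its argument "targets" is a list of rows, each a list of 4 numbers: the shift along the tool's x, y, z in cm, then the turn about the tool's z in degrees. A call has 1 to 8 rows; each row is the pose to reach, as a shift and turn from the pose commanded when the call began, along the tool's axes at that moment; what a row does not reach only later rows make up. A row lasts 1/8 s, in which the tool goes at most 62.5 mm and 10.7 degrees, less where a joint would pass 70% of its speed; a pose out of reach is approached as far as the arm can. A call with a gripper value outside its range is refused whole. "claw" is the closure in counts, from 0 (fully open) to 255 (shut), set as the call begins (left out, the last holds). The fingers move at their own pace and stop on an object; the grip force is fixed at half the most. Time passes only in rows, so rows that repeat a pose let the fingers close. It gives the time, the measured TCP pose, the force, the opening and the grip force at its end, in the units of the state.
- get_obs(): the state, without advancing time (a new reading comes with each control period).
- snapshot(name): name is "side" or "top" or "wrist"; returns the picture (420x560x3 uint8, blue, green, red); there is no depth.
- camera_model(name): a dict with "camera_matrix" (3x3 intrinsics, pixels), "camera_from_world" (4x4, takes a point from world to camera coordinates). Camera axes: x right, y up, looking along -z (the intrinsics and any distortion apply to the point x, -y, -z); pixel columns grow to the right and rows downward; lengths in m; the calibration is good to about 2 mm. A picture is of the moment at which its call begins: read the wrist's pose just before it. camera_model takes no time and is no camera call; for the wrist camera it gives the pose at the moment of the call.
- close_job(): hands the job in; it is judged then, once.
The state is a dict: "time": time; "joint_positions": joint angles; "qvel": joint speeds; "joint_torque": joint torques, N m; "tool_pos": TCP position; "ee_rot": TCP orientation; "wrist_force": force on the tool from outside, world axes, zero at the start; "wrist_torque": the same for the moment, N m; "width": finger opening in m; "finger_force": force on a finger pad.
Only numpy, scipy, OpenCV 4.12 (cv2) and the standard library are available. Lean on these libraries where they do the work, as an engineer would, in place of code of your own. Each camera call takes 0.05 s, during which the arm holds its last target. There are 200 camera calls.

### The job

Put all the cast sugar slabs away in the covered pan: lift the loose lid off and lay it on the bench, then stack the red slabs squarely on one another in one pile in the pan and the green ones in another pile beside it. Put the lid back and press it firmly down until it sits level and fully home on the rim all round. Leave the bottle, the can and the tin where they are.

Things in the scene. Friction and masses are not known exactly. Their poses are not given: they have to be found in the camera images.
- red1: Red cast sugar slab, 100 x 60 x 8 mm, about 0.08 kg; origin at the centre of its underside, x along its 100 mm length, y across its 60 mm width, z up. At the start it lies on the beige baking mat (3 mm thick, long way roughly along the robot's x). May be absent
- red2: Red cast sugar slab, 100 x 60 x 8 mm, about 0.08 kg; origin at the centre of its underside, x along its 100 mm length, y across its 60 mm width, z up. At the start it lies on the beige baking mat (3 mm thick, long way roughly along the robot's x). May be absent
- red3: Red cast sugar slab, 100 x 60 x 8 mm, about 0.08 kg; origin at the centre of its underside, x along its 100 mm length, y across its 60 mm width, z up. At the start it lies on the beige baking mat (3 mm thick, long way roughly along the robot's x). May be absent
- red4: Red cast sugar slab, 100 x 60 x 8 mm, about 0.08 kg; origin at the centre of its underside, x along its 100 mm length, y across its 60 mm width, z up. At the start it lies on the beige baking mat (3 mm thick, long way roughly along the robot's x). May be absent
- green1: Green cast sugar slab, 100 x 60 x 8 mm, about 0.08 kg; origin at the centre of its underside, x along its 100 mm length, y across its 60 mm width, z up. At the start it lies on the beige baking mat (3 mm thick, long way roughly along the robot's x). May be absent
- green2: Green cast sugar slab, 100 x 60 x 8 mm, about 0.08 kg; origin at the centre of its underside, x along its 100 mm length, y across its 60 mm width, z up. At the start it lies on the beige baking mat (3 mm thick, long way roughly along the robot's x). May be absent
- green3: Green cast sugar slab, 100 x 60 x 8 mm, about 0.08 kg; origin at the centre of its underside, x along its 100 mm length, y across its 60 mm width, z up. At the start it lies on the beige baking mat (3 mm thick, long way roughly along the robot's x). May be absent
- pan: Shallow catering pan of bright sheet metal, fixed on the bench: 265 mm along its x, 162 mm along its y, 40 mm high, inside 241 x 138 mm, floor 2.5 mm thick, rim 12 mm wide. Origin at the centre of its underside, z up. Two piles have finger room if centred 60 mm either side of the middle along the pan's x, slab length along the pan's y
- pan_mouth (a point): Centre of the pan's mouth, level with the rim, 40 mm above the pan's origin. Along the rim runs a black silicone seal, 5 mm wide, standing 4 mm proud; about 16 N in all from above pushes it down flush with the rim, where it stays; the lid's weight alone does not
- lid: Flat white plastic lid, 265 x 162 mm, 0.35 kg, lying loose on the pan's seal at the start (the bench to the pan's right, -y, is free). Origin at the centre of its underside (foot of the skirt), x along its length. The skirt, 231 x 128 x 10 mm deep, drops into the mouth with 5 mm play all round. Origin above the pan's: 34 mm resting on the seal, 30 mm fully home. Either way round fits
- lid_grip (a point): Centre of the lid's black bar handle, 44 mm above the lid's origin. The bar runs along the lid's x, 120 mm long, 10 mm wide, 12 mm high; its top is 50 mm above the lid's origin and 28 mm are free beneath it, between posts 100 mm apart
- colour_bottle: Dark bottle with a white cap, 54 mm in diameter, 125 mm high, standing beyond the mat; origin at the centre of its foot. Not to be disturbed
- fuel_can: Grey can with a paper band, 84 mm in diameter, 75 mm high, standing beyond the pan; origin at the centre of its foot. Not to be disturbed
- tin: Flat round metal tin with a blue disc on its lid, 93 mm in diameter, 24 mm high, beyond pan and mat; origin at the centre of its foot. Not to be disturbed
Things that resemble listed ones, but are neither listed nor needed, are in the scene too. Leave any purple look-alike of the red1 alone. Leave any grey look-alike of the red4 alone.

How it is judged:
On the way, in this order (a step that is already met when the one before it is completed fails the run):
1. all the slabs lie in the pan, the red ones in one square pile and the green ones in another, released (horizontal distance between each of red2, red3, red4 and red1 below 0.008 m and angle between the x axis of each of red2, red3, red4 and the x axis of red1, either way round below 0.12 rad and horizontal distance between each of red3, red4 and red2 below 0.008 m and angle between the x axis of each of red3, red4 and the x axis of red2, either way round below 0.12 rad and horizontal distance between red4 and red3 below 0.008 m and angle between the x axis of red4 and the x axis of red3, either way round below 0.12 rad and horizontal distance between each of green2, green3 and green1 below 0.008 m and angle between the x axis of each of green2, green3 and the x axis of green1, either way round below 0.12 rad and horizontal distance between green3 and green2 below 0.008 m and angle between the x axis of green3 and the x axis of green2, either way round below 0.12 rad and z of each of red1, red2, red3, red4, green1, green2, green3 in the frame of pan below 0.03 m and angle between each of red1, red2, red3, red4, green1, green2, green3's own z axis and vertical below 0.05 rad and linear speed of each of red1, red2, red3, red4, green1, green2, green3 below 0.02 m/s and horizontal distance between each of red1, red2, red3, red4, green1, green2, green3 and pan below 0.1 m and contact force between each of red1, red2, red3, red4, green1, green2, green3 and the fingers below 0.2 N), for 0.2 s.
2. the lid is pressed home on the pan (z of lid in the frame of pan between 0.027 and 0.0315 m and angle between lid's own z axis and vertical below 0.02 rad and horizontal distance between lid and pan below 0.008 m and angle between the x axis of lid and the x axis of pan, either way round below 0.08 rad), for 0.2 s.
At the end, for the whole second after the job is handed in: Slabs flat in the pan (0.05 rad), one pile per colour, centres in a pile within 8 mm sideways, lengths parallel within 0.12 rad; lid home: origin under 31.5 mm above the pan's, level within 0.02 rad, centred within 8 mm; all at rest and released (all of step 1 and all of step 2 and linear speed of lid below 0.02 m/s and contact force between lid and the fingers below 0.2 N); the robot touches nothing.
It fails at once if the bottle is knocked over or pushed more than 3 cm (distance of colour_bottle from where it was at the start of the episode above 0.03 m or angle between colour_bottle's own z axis and vertical above 0.5 rad).
It fails at once if the can is knocked over or pushed more than 3 cm (distance of fuel_can from where it was at the start of the episode above 0.03 m or angle between fuel_can's own z axis and vertical above 0.5 rad).
It fails at once if the tin is knocked over or pushed more than 3 cm (distance of tin from where it was at the start of the episode above 0.03 m or angle between tin's own z axis and vertical above 0.5 rad).
Of red1, red2, red3, red4 only 3 to 4 are there at a start; the rules pass over those that are not, and their reading is None.
Of green1, green2, green3 only 2 to 3 are there at a start; the rules pass over those that are not, and their reading is None.
At some moment in a run one of lid may be knocked a few centimetres aside while the robot is not near it.
Once in a run the grip may slacken for a moment while it holds something.
It also fails if it takes over 210 s, if anything falls off the work surface, if the arm or the gripper's body presses on something with over 40 N, if the wrist force passes 120 N, or if a joint passes its speed limit or range.

## Working session

There is one attempt and no reset: what is moved stays moved. The work goes in short steps, Python scripts to look and compute and a tool call to move; the robot and the scene stay as the last step left them, time stands still between calls to the robot, and variables do not carry over. Pictures are saved under pics/ and viewed, at most 16 in all, crops included, and the job is handed in when it is done.

Besides the shell and the picture viewer there is one more tool, called after "Call:" in YAML: its name, and indented under it one key for each argument. servo_tool: Moves the arm, as the interface text tells. Its arguments: {"type":"object","properties":{"targets":{"type":"array"},"claw":{"type":"number"}},"required":["targets"]}

```bash
mkdir -p pics; python3 - <<'E'
from bench import *
import cv2
o=get_obs(); print(o)
for n in("top","side"):
    cv2.imwrite(f"pics/{n}0.png",snapshot(n)); m=camera_model(n); print(n,m)
E
```

```text
{'time': 0.0, 'joint_positions': array([-1.28706762e+00,  8.79248620e-02,  1.37224091e+00,  9.76685008e-06,
        1.68357729e+00, -1.03124690e-01]), 'qvel': array([-0.00040291, -0.00027757,  0.00022195,  0.00052773,  0.00264735,
       -0.00084348]), 'joint_torque': array([ 2.05887574e-05, -3.40175021e+01, -3.02426147e+01,  7.18466006e-02,
        3.30527429e-02, -1.62909409e-04]), 'tool_pos': array([ 0.2073443 , -0.50886787,  0.21832738]), 'ee_rot': array([-3.13945467e+00, -2.31023005e-04,  3.86854243e-01]), 'wrist_force': array([ 0.00092934, -0.06592757,  0.28910508]), 'wrist_torque': array([-0.03872336,  0.02883115,  0.04066481]), 'finger_force': 0.0, 'width': 0.09382158088985922}
top {'camera_matrix': array([[543.4347878 ,   0.        , 276.03054202],
       [  0.        , 543.4347878 , 213.55011117],
       [  0.        ,   0.        ,   1.        ]]), 'camera_from_world': array([[ 8.56597891e-02, -9.96324167e-01,  7.45397124e-04,
         1.13603020e-01],
       [ 9.75712746e-01,  8.40390494e-02,  2.02292057e-01,
        -5.55893814e-01],
       [-2.01611108e-01, -1.66010015e-02,  9.79324955e-01,
        -1.39740469e+00],
       [ 0.00000000e+00,  0.00000000e+00,  0.00000000e+00,
         1.00000000e+00]])}
side {'camera_matrix': array([[448.54713609,   0.        , 280.22227359],
       [  0.        , 448.54713609, 212.62683195],
       [  0.        ,   0.        ,   1.        ]]), 'camera_from_world': array([[-0.99660937, -0.08189823, -0.0079026 ,  0.55567363],
       [ 0.05024728, -0.68186834,  0.72974706,  0.01948364],
       [-0.06515353,  0.72687567,  0.68367154, -1.49860256],
       [ 0.        ,  0.        ,  0.        ,  1.        ]])}
```

View pics/top0.png

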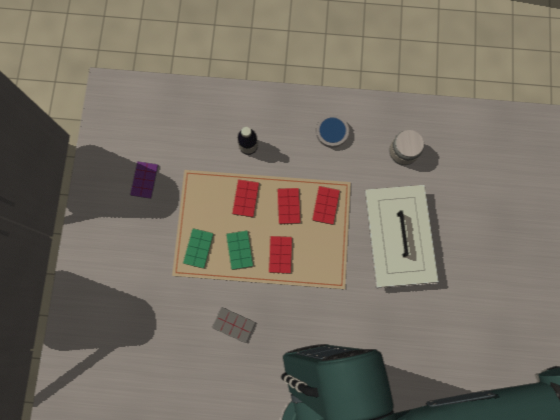

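View pics/side0.png

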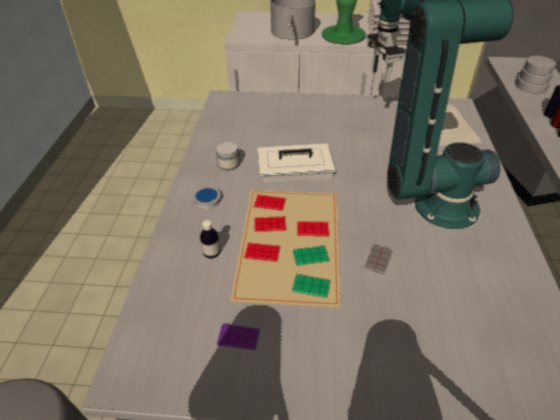

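The top view shows red slabs at (246,198), (289,206), (326,205) and (281,254), and green slabs at (198,248) and (239,250). So there are 4 red and 2 green. The look-alikes are purple at (145,180) and grey at (235,325), both off the mat. The lid and pan are at (402,237), with the handle running from (400,212) to (407,255). The bottle is at (248,140), the tin at (332,131) and the can at (408,147).

```bash
cat > h.py <<'E'
from bench import *
import numpy as np, cv2
def pix2w(n,uv,z,m=None):
    m=m or camera_model(n); K=m["camera_matrix"]; T=np.array(m["camera_from_world"]); R,t=T[:3,:3],T[:3,3]
    uv=np.atleast_2d(np.asarray(uv,float)); c=-R.T@t
    d=np.c_[(uv[:,0]-K[0,2])/K[0,0],-(uv[:,1]-K[1,2])/K[1,1],-np.ones(len(uv))]@R
    s=(z-c[2])/d[:,2]; return (c+d*s[:,None])[:,:2]
def rects(n,img,mask,z,amin=150,m=None):
    out=[]
    for c in cv2.findContours(mask.astype(np.uint8)*255,cv2.RETR_EXTERNAL,cv2.CHAIN_APPROX_NONE)[0]:
        if cv2.contourArea(c)<amin: continue
        w=pix2w(n,c[:,0,:],z,m)
        (cx,cy),(a,b),ang=cv2.minAreaRect((w*1000).astype(np.float32))
        if a<b: ang-=90; a,b=b,a
        ang=(ang+90)%180-90
        out.append((c[:,0].mean(0).round(),round(cx/1000,4),round(cy/1000,4),round(ang,1),round(a),round(b)))
    return out
def colour(img,lo,hi):
    return cv2.inRange(cv2.cvtColor(img,cv2.COLOR_BGR2HSV),lo,hi)>0
def close(k,s=5): return cv2.morphologyEx(k.astype(np.uint8),cv2.MORPH_CLOSE,np.ones((s,s)))>0
def go(x,y,z,deg):
    """shift in cm along tool axes and turn deg to world target, from measured pose"""
    o=get_obs(); p=o["tool_pos"]; ya=o["ee_rot"][2]; d=np.array([x,y,z])-p
    c,s=np.cos(ya),np.sin(ya)
    t=(np.degrees(ya)-deg+180)%360-180
    print("go",np.round([100*(c*d[0]+s*d[1]),100*(s*d[0]-c*d[1]),-100*d[2],t],2))
E
python3 - <<'E'
from h import *
i=cv2.imread("pics/top0.png")
R=close(colour(i,(0,120,60),(8,255,255))|colour(i,(172,120,60),(180,255,255)))
for z,k in ((.011,R),(.011,close(colour(i,(55,80,30),(90,255,255))))):
    for r in rects("top",i,k,z): print(r)
print("lid handle",pix2w("top",[[400,213],[406,255]],.084))
print("lid corners",pix2w("top",[[366,189],[424,185],[437,284],[377,287]],.047))
print("bottle,tin,can",pix2w("top",[[248,150],[332,131],[407,155]],0.01))
print("purple/grey",pix2w("top",[[145,180],[235,325]],.008))
h=pix2w("top",[403,234],.084)[0]; 
E
python3 -c "
import cv2;i=cv2.imread('pics/top0.png')[165:300,170:445];cv2.imwrite('pics/crop1.png',cv2.resize(i,None,fx=2.9,fy=2.9,interpolation=2))"
```

```text
(array([280., 254.]), 0.4428, 0.1412, 4.6, 99, 60)
(array([288., 205.]), 0.5797, 0.1294, 7.2, 100, 60)
(array([326., 205.]), 0.5902, 0.0265, -6.9, 100, 60)
(array([245., 198.]), 0.5911, 0.2506, -3.9, 100, 60)
(array([506., 404.]), 0.1249, -0.4503, -85.1, 328, 116)
(array([375., 385.]), 0.1166, -0.1324, 17.8, 165, 67)
(array([320., 383.]), 0.1059, 0.0174, 19.2, 194, 120)
(array([239., 250.]), 0.4455, 0.2526, 14.0, 98, 58)
(array([198., 248.]), 0.4403, 0.3658, -8.7, 97, 58)
lid handle [[ 0.56790428 -0.16380136]
 [ 0.45834045 -0.18365222]]
lid corners [[ 0.63505342 -0.07696157]
 [ 0.65984389 -0.23382539]
 [ 0.39426265 -0.27607942]
 [ 0.37294546 -0.11954034]]
bottle,tin,can [[ 0.73002656  0.25647187]
 [ 0.8070901   0.02311947]
 [ 0.75391795 -0.19279708]]
purple/grey [[0.61829809 0.53578968]
 [0.24377349 0.24432128]]
```

View pics/crop1.png

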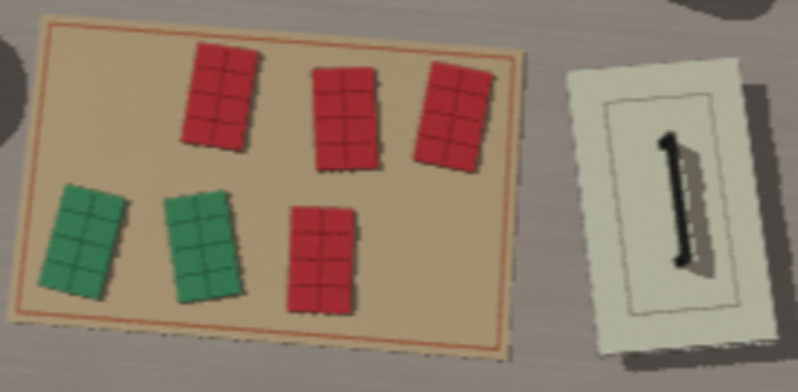

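The crop confirms four red slabs and two green slabs on the mat, with the lid handle plain to see. I'll start with the lid.

```bash
python3 -c "
from h import *
go(.514,-.175,.13,9.2)"
```

```text
go [ 41.   -19.36   8.84  12.96]
```

Call:
servo_tool:
  targets:
    - [5,-2.5,1,2]
    - [10,-5,2,3]
    - [15,-7,3,5]
    - [20.5,-9.7,4,6.5]
    - [26,-12,5,8]
    - [31,-14.5,6,10]
    - [36,-17,7.5,13]
    - [41,-19.4,8.8,13]
  claw: 0

```text
time: 1.1
tool_pos: [0.5147, -0.1733, 0.1305]
ee_rot: [-3.141, 0.001, 0.16]
wrist_force: [0.1, -1.1, 0.4]
width: 0.0939
finger_force: 0.0
```

Call:
servo_tool:
  targets:
    - [0,0,0,0]
    - [0,0,0,0]

```text
time: 1.35
tool_pos: [0.5136, -0.1752, 0.1311]
ee_rot: [3.141, 0.001, 0.16]
wrist_force: [-0.0, -0.5, 0.6]
width: 0.094
finger_force: 0.0
```

```bash
python3 -c "
from h import *
m=camera_model('wrist'); i=snapshot('wrist'); cv2.imwrite('pics/w1.png',i); print(m)
go(.514,-.175,.073,9.2)"
```

```text
{'camera_matrix': array([[337.73470471,   0.        , 281.53336744],
       [  0.        , 337.73470471, 210.16872616],
       [  0.        ,   0.        ,   1.        ]]), 'camera_from_world': array([[ 1.59456469e-01, -9.87204960e-01,  3.34654032e-05,
        -2.52367878e-01],
       [ 9.46478787e-01,  1.52868612e-01, -2.84269404e-01,
        -4.54487031e-01],
       [ 2.80627050e-01,  4.53602697e-02,  9.58744442e-01,
        -4.44310863e-01],
       [ 0.00000000e+00,  0.00000000e+00,  0.00000000e+00,
         1.00000000e+00]])}
go [ 0.07 -0.08  5.86 -0.09]
```

View pics/w1.png

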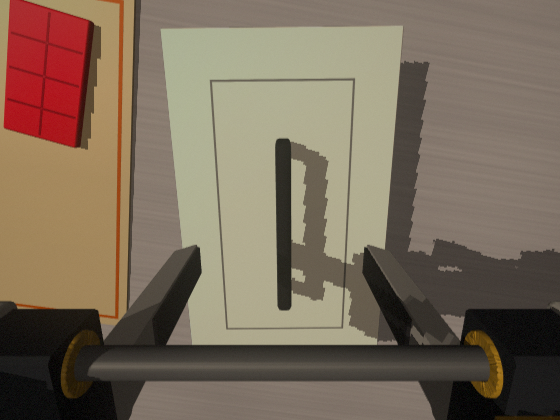

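The wrist view shows the handle at col 283, rows 139–310. It sits midway between the fingers and parallel to them, so I'll descend and grip.

Call:
servo_tool:
  targets:
    - [0,0,3,0]
    - [0,0,5,0]
    - [0,0,5.8,0]
    - [0,0,5.8,0]

```text
time: 1.9
tool_pos: [0.5135, -0.176, 0.0736]
ee_rot: [3.142, 0.0, 0.158]
wrist_force: [-0.2, -0.1, -0.8]
width: 0.0939
finger_force: 0.0
```

Call:
servo_tool:
  targets:
    - [0,0,0,0]
    - [0,0,0,0]
    - [0,0,0,0]
    - [0,0,0,0]
    - [0,0,0,0]
    - [0,0,0,0]
  claw: 255

```text
time: 2.65
tool_pos: [0.514, -0.175, 0.0735]
ee_rot: [3.142, 0.0, 0.16]
wrist_force: [0.5, 0.1, 0.7]
width: 0.0375
finger_force: 0.0
```

```bash
python3 -c "
from h import *
go(.514,-.42,.13,0)
m=camera_model('top');
i=cv2.imread('pics/w1.png')
T=np.array([[1.59456469e-01,-9.87204960e-01,3.34654032e-05,-2.52367878e-01],[9.46478787e-01,1.52868612e-01,-2.84269404e-01,-4.54487031e-01],[2.80627050e-01,4.53602697e-02,9.58744442e-01,-4.44310863e-01],[0,0,0,1]])
m=dict(camera_matrix=np.array([[337.73,0,281.53],[0,337.73,210.17],[0,0,1]]),camera_from_world=T)
w=pix2w('wrist',[[283,139],[284,308]],.084,m);print(w,w.mean(0)); print(pix2w('wrist',[[162,29],[403,26]],.046,m))"
```

```text
go [-3.9  24.19 -5.65  9.17]
[[ 0.57827744 -0.16315176]
 [ 0.46066765 -0.1830262 ]] [ 0.51947255 -0.17308898]
[[ 0.63360548 -0.07238511]
 [ 0.66103433 -0.23090356]]
```

Call:
servo_tool:
  targets:
    - [0,0,0,0]
    - [0,0,0,0]
    - [0,0,0,0]
    - [0,0,0,0]
    - [0,0,0,0]
    - [0,0,-1,0]
    - [0,0,-2.5,0]
    - [0,0,-4,0]

```text
time: 3.65
tool_pos: [0.5141, -0.175, 0.1147]
ee_rot: [3.141, -0.0, 0.16]
wrist_force: [-0.5, -1.0, -3.5]
width: 0.0099
finger_force: 30.0
```

Call:
servo_tool:
  targets:
    - [0,0,-1,0]
    - [-0.5,2,-1,0]
    - [-1,5,-1,0]
    - [-1.8,9,-1,0]
    - [-2.5,13,-1,0]
    - [-3.2,17,-1,0]
    - [-3.7,21,-1,0]
    - [-4,24,-1,0]

```text
time: 4.65
tool_pos: [0.5113, -0.4214, 0.1223]
ee_rot: [-3.141, 0.002, 0.158]
wrist_force: [0.5, 0.6, -3.5]
width: 0.0094
finger_force: 30.0
```

Call:
servo_tool:
  targets:
    - [0,0,0,0]
    - [0,0,2,0]
    - [0,0,4,0]
    - [0,0,6,0]
    - [0,0,7.3,0]
    - [0,0,7.9,0]
    - [0,0,8.1,0]

```text
time: 5.52
tool_pos: [0.5129, -0.4184, 0.0424]
ee_rot: [3.141, -0.0, 0.16]
wrist_force: [0.3, -0.1, -3.8]
width: 0.0093
finger_force: 30.0
```

Call:
servo_tool:
  targets:
    - [0,0,0.2,0]
    - [0,0,0.3,0]
    - [0,0,0.3,0]

```text
time: 5.9
tool_pos: [0.5129, -0.4186, 0.0399]
ee_rot: [3.141, -0.0, 0.16]
wrist_force: [-0.3, 0.3, -3.5]
width: 0.0094
finger_force: 30.0
```

Call:
servo_tool:
  targets:
    - [0,0,0,0]
    - [0,0,0,0]
    - [0,0,0,0]
    - [0,0,0,0]
    - [0,0,-3,0]
    - [0,0,-6,0]
    - [0,0,-9,0]
    - [0,0,-12,0]
  claw: 0

```text
time: 6.9
tool_pos: [0.5127, -0.4183, 0.1605]
ee_rot: [3.141, -0.0, 0.16]
wrist_force: [-0.8, -0.7, 0.2]
width: 0.0863
finger_force: 0.0
```

```bash
python3 -c "
from h import *
i=snapshot('top'); cv2.imwrite('pics/top1.png',i)
cv2.imwrite('pics/crop2.png',cv2.resize(i[170:310,340:540],None,fx=4,fy=4,interpolation=2))
go(.4428,.1412,.10,4.6)"
```

```text
go [  1.88 -56.53   6.61   4.56]
```

View pics/crop2.png

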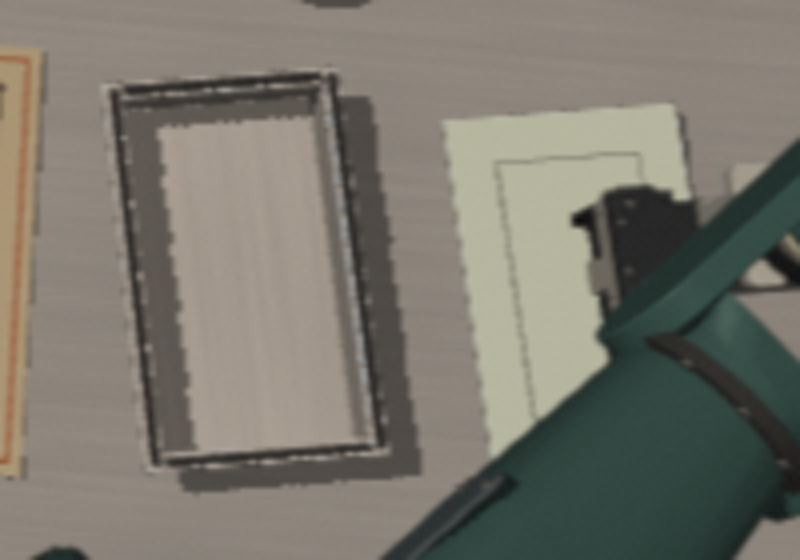

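The lid lies flat on the bench. The pan's rim corners in the crop are (103,87), (335,70), (385,452) and (150,472).

Call:
servo_tool:
  targets:
    - [0.2,-4,0,0]
    - [0.5,-10,0,1]
    - [0.7,-16,0,2]
    - [1,-22,0,3]
    - [1.2,-28,0,4]
    - [1.4,-34,0,4.6]
    - [1.6,-40,1,4.6]
    - [1.8,-46,3,4.6]

```text
time: 7.95
tool_pos: [0.4575, 0.0397, 0.13]
ee_rot: [3.141, -0.003, 0.079]
wrist_force: [1.1, -0.1, 0.2]
width: 0.0941
finger_force: 0.0
```

```bash
python3 -c "
from h import *
c=np.array([[103,87],[335,70],[385,452],[150,472]])/4+[340,170]
w=pix2w('top',c,.040); print(w,w.mean(0)); e=(w[0]+w[1]-w[2]-w[3]); print(np.degrees(np.arctan2(e[1],e[0])),np.linalg.norm(e)/2)
go(.4428,.1412,.06,4.6)"
```

```text
[[ 0.62913697 -0.07772916]
 [ 0.6547154  -0.23517008]
 [ 0.39742036 -0.27605457]
 [ 0.37103936 -0.12222935]] [ 0.51307802 -0.17779579]
9.406707384185875 0.26120878949043325
go [ -0.66 -10.24   7.    -0.05]
```

Call:
servo_tool:
  targets:
    - [-0.3,-5,2,0]
    - [-0.6,-9,4,0]
    - [-0.7,-10.2,7,0]
    - [-0.7,-10.2,9,0]
    - [-0.7,-10.2,10,0]
    - [-0.7,-10.2,10,0]

```text
time: 8.7
tool_pos: [0.4418, 0.1387, 0.029]
ee_rot: [3.141, 0.001, 0.079]
wrist_force: [0.5, -0.3, 0.7]
width: 0.0938
finger_force: 0.0
```

```bash
python3 -c "
from h import *
i=snapshot('wrist');cv2.imwrite('pics/w2.png',i)
go(.4428,.1412,.0185,4.6)"
```

```text
go [ 0.05 -0.23  1.14 -0.07]
```

View pics/w2.png

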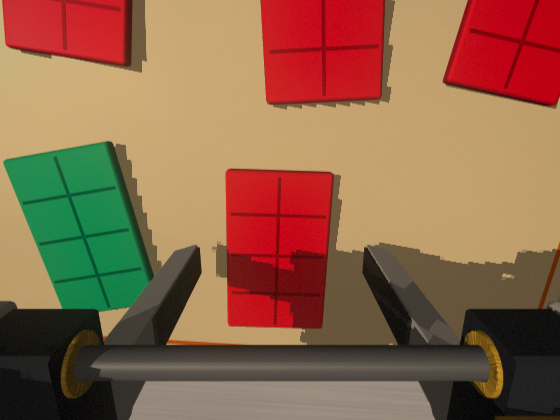

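The slab is nicely between the fingers, with its centre at col 278.

Call:
servo_tool:
  targets:
    - [0,-0.1,0.6,0]
    - [0,-0.2,1,0]
    - [0,-0.2,1.1,0]
    - [0,-0.2,1.1,0]

```text
time: 9.25
tool_pos: [0.4421, 0.141, 0.0187]
ee_rot: [3.141, -0.0, 0.08]
wrist_force: [0.6, 0.7, -0.4]
width: 0.0942
finger_force: 0.0
```

Call:
servo_tool:
  targets:
    - [0,0,0,0]
    - [0,0,0,0]
    - [0,0,0,0]
    - [0,0,0,0]
    - [0,0,0,0]
    - [0,0,0,0]
    - [0,0,-2,0]
    - [0,0,-5,0]
  claw: 255

```text
time: 10.25
tool_pos: [0.4408, 0.1407, 0.0679]
ee_rot: [3.141, 0.004, 0.08]
wrist_force: [1.1, -0.7, -1.1]
width: 0.0595
finger_force: 29.9
```

Call:
servo_tool:
  targets:
    - [0,0,-4,0]
    - [0,0,-4,0]

```text
time: 10.5
tool_pos: [0.4446, 0.1415, 0.1121]
ee_rot: [-3.141, -0.008, 0.08]
wrist_force: [0.9, 0.9, -0.3]
width: 0.0603
finger_force: 3.0
```

```bash
cat >> h.py <<'E'
P=np.array([.5131,-.1778]); YP=9.4
def pile(sg): a=np.radians(YP); return P+sg*.06*np.array([np.cos(a),np.sin(a)])
E
python3 -c "
from h import *
q=pile(-1);print(q)
go(*q,.10,YP-90); go(*q,.10,YP+90)
i=snapshot('wrist');cv2.imwrite('pics/w3.png',i)
print(get_obs()['joint_positions'])"
```

```text
[ 0.45390567 -0.18759956]
go [-1.69 32.88  1.21 85.16]
go [ -1.69  32.88   1.21 -94.84]
[ 1.86579388e-01 -5.66890076e-02  1.73649250e+00 -1.36113496e-04
  1.45871698e+00  1.67772715e+00]
```

View pics/w3.png

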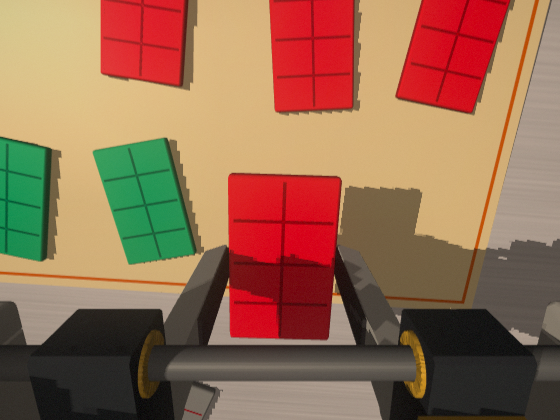

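The force reading of 3 N means the grip slackened just then. The picture shows the slab still held level. I'll let the grip recover before carrying it.

Call:
servo_tool:
  targets:
    - [0,0,0,0]
    - [0,0,0,0]
    - [0,0,0,0]
    - [0,0,0,0]

```text
time: 11.05
tool_pos: [0.4418, 0.141, 0.1082]
ee_rot: [3.141, 0.001, 0.08]
wrist_force: [0.2, -0.2, -0.9]
width: 0.0598
finger_force: 29.9
```

Call:
servo_tool:
  targets:
    - [0,3,0,-8]
    - [-0.3,7,0,-18]
    - [-0.6,12,0,-28]
    - [-0.8,17,0,-38]
    - [-1,22,0,-48]
    - [-1.3,26,0,-58]
    - [-1.5,30,0,-68]
    - [-1.7,33,0,-78]

```text
time: 12.05
tool_pos: [0.4513, -0.1911, 0.1087]
ee_rot: [3.141, 0.0, 1.445]
wrist_force: [-0.2, 0.1, 0.5]
width: 0.0595
finger_force: 29.9
```

Call:
servo_tool:
  targets:
    - [0,0,0,-10]
    - [0,0,0,-16.8]
    - [0,0,0,-16.8]
    - [0,0,0,-16.8]

```text
time: 12.55
tool_pos: [0.4514, -0.1892, 0.1087]
ee_rot: [-3.142, 0.0, 1.733]
wrist_force: [0.5, -1.0, -0.9]
width: 0.0595
finger_force: 29.9
```

```bash
python3 -c "
from h import *
m=camera_model('wrist');i=snapshot('wrist');cv2.imwrite('pics/w4.png',i);np.save('w4.npy',m,allow_pickle=True)
q=pile(-1);go(*q,.10,YP+90)"
```

```text
go [ 0.11  0.27  0.87 -0.1 ]
```

View pics/w4.png

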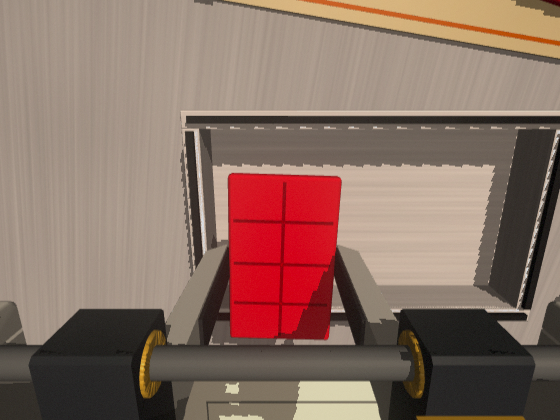

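```bash
cat >> h.py <<'E'
def held(name=None):
    "held slab: centre offset from the TCP in tool axes (cm), angle to tool x"
    o=get_obs(); m=camera_model('wrist'); i=snapshot('wrist')
    if name: cv2.imwrite(name,i)
    p=o["tool_pos"]; ya=o["ee_rot"][2]; c,s=np.cos(ya),np.sin(ya)
    k=close(colour(i,(0,150,40),(8,255,255))|colour(i,(172,150,40),(180,255,255))|colour(i,(55,100,25),(90,255,255)))
    for r in rects('wrist',i,k,p[2]-.014+.0063,3000,m):
        d=np.array(r[1:3])-p[:2]
        if np.hypot(*d)<.05: print("held",np.round([100*(c*d[0]+s*d[1]),100*(s*d[0]-c*d[1]),r[3]-np.degrees(ya)],2),r)
E
python3 -c "
from h import *
m=np.load('w4.npy',allow_pickle=True).item()
w=pix2w('wrist',[[183,112],[526,318],[214,317]],.040,m);a=np.radians(YP);R=np.array([[np.cos(a),-np.sin(a)],[np.sin(a),np.cos(a)]])
print((w-P)@R)
held()"
```

```text
[[-0.128194    0.08326703]
 [ 0.13239509 -0.07538244]
 [-0.11679318 -0.07389746]]
held [ 3.50e-01 -3.00e-02 -1.82e+02] (array([281., 256.]), 0.4506, -0.1858, -82.7, 100, 65)
```

Call:
servo_tool:
  targets:
    - [-0.1,0.2,2,0]
    - [-0.2,0.3,4,0]
    - [-0.2,0.3,6,0]
    - [-0.2,0.3,7.5,0]
    - [-0.2,0.3,8.4,0]
    - [-0.2,0.3,8.4,0]

```text
time: 13.4
tool_pos: [0.4544, -0.1906, 0.0242]
ee_rot: [-3.141, -0.001, 1.734]
wrist_force: [-0.9, 0.3, -1.2]
width: 0.0597
finger_force: 29.9
```

Call:
servo_tool:
  targets:
    - [0,0,0.3,0]
    - [0,0,0.6,0]
    - [0,0,0.6,0]

```text
time: 13.78
tool_pos: [0.4547, -0.1908, 0.0188]
ee_rot: [3.141, 0.0, 1.734]
wrist_force: [0.6, 0.4, -0.4]
width: 0.0595
finger_force: 29.9
```

Call:
servo_tool:
  targets:
    - [0,0,0,0]
    - [0,0,0,0]
    - [0,0,0,0]
    - [0,0,-2,0]
    - [0,0,-4.5,0]
    - [0,0,-7,0]
    - [0,0,-9,0]
  claw: 38

```text
time: 14.65
tool_pos: [0.4549, -0.1909, 0.11]
ee_rot: [3.141, 0.001, 1.734]
wrist_force: [0.4, -0.0, -0.7]
width: 0.0802
finger_force: 0.0
```

```bash
python3 -c "
from h import *
i=snapshot('wrist');m=camera_model('wrist')
k=close(colour(i,(0,150,40),(8,255,255))|colour(i,(172,150,40),(180,255,255)))
print(rects('wrist',i,k,.0105,1500,m)); cv2.imwrite('pics/w5.png',i)
go(.5797,.1294,.10,7.2)"
```

```text
[(array([281., 211.]), 0.4563, -0.1899, -82.6, 101, 60)]
go [29.68 17.39  1.29 92.16]
```

View pics/w5.png

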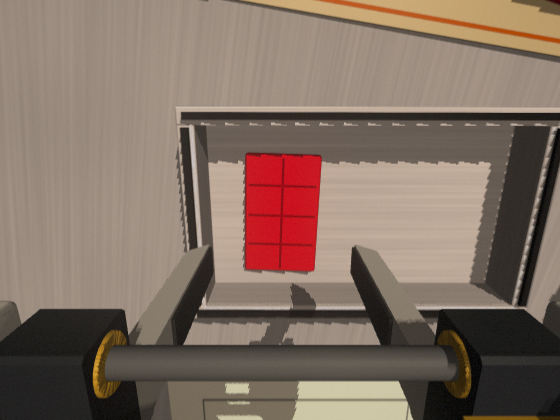

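The first slab lies flat in the pan at the -x pile position, spanning px (246–320, 155–270).

Call:
servo_tool:
  targets:
    - [3,2,0,10]
    - [7,4,0,20]
    - [11,6.5,0,30]
    - [15,9,0,40]
    - [19,11.5,0,50]
    - [23,13.5,0,60]
    - [27,16,0,70]
    - [29.7,17.4,0,80]

```text
time: 15.7
tool_pos: [0.5784, 0.1326, 0.1079]
ee_rot: [-3.141, 0.0, 0.334]
wrist_force: [-0.1, -0.7, -0.2]
width: 0.0797
finger_force: 0.0
```

Call:
servo_tool:
  targets:
    - [0,0,2,10]
    - [0,0,5,12.2]
    - [0,0,7,12.2]
    - [0,0,7,12.2]

```text
time: 16.2
tool_pos: [0.5761, 0.1304, 0.0359]
ee_rot: [3.142, 0.006, 0.125]
wrist_force: [0.4, 0.4, -0.2]
width: 0.0799
finger_force: 0.0
```

```bash
cat >> h.py <<'E'
def chk(x,y,deg):
    "slab between the fingers seen by wrist, and move to grasp it"
    m=camera_model('wrist'); i=snapshot('wrist')
    k=close(colour(i,(0,150,40),(8,255,255))|colour(i,(172,150,40),(180,255,255))|colour(i,(55,100,25),(90,255,255)))
    for r in rects('wrist',i,k,.011,1500,m):
        if np.hypot(r[1]-x,r[2]-y)<.03: print(r)
    go(x,y,.0187,deg)
E
python3 -c "
from h import *
chk(.5797,.1294,7.2)"
```

```text
(array([283., 238.]), 0.5802, 0.1327, 7.2, 100, 60)
go [ 0.22  0.14  1.9  -0.04]
```

Call:
servo_tool:
  targets:
    - [0.2,0,1,0]
    - [0.3,0,1.7,0]
    - [0.3,0,1.8,0]
    - [0.3,0,1.8,0]

```text
time: 16.75
tool_pos: [0.5811, 0.1309, 0.0208]
ee_rot: [3.142, -0.0, 0.125]
wrist_force: [-0.1, -1.0, -0.0]
width: 0.0802
finger_force: 0.0
```

Call:
servo_tool:
  targets:
    - [0,0,0,0]
    - [0,0,0,0]
    - [0,0,0,0]
    - [0,0,0,0]
    - [0,0,-1,0]
    - [0,0,-3.5,0]
    - [0,0,-6,0]
    - [0,0,-8.5,0]
  claw: 255

```text
time: 17.75
tool_pos: [0.5809, 0.131, 0.1069]
ee_rot: [-3.142, -0.0, 0.125]
wrist_force: [0.6, -0.8, -1.0]
width: 0.059
finger_force: 30.0
```

```bash
python3 -c "
from h import *
held(); go(.456,-.190,.105,98.4)"
```

```text
held [ 0.03 -0.2   0.04] (array([280., 257.]), 0.581, 0.133, 7.2, 98, 66)
go [-16.63  30.29   0.63 -91.23]
```

Call:
servo_tool:
  targets:
    - [-2,3,0,-9]
    - [-4,7,0,-19]
    - [-6,11,0,-29]
    - [-8.5,15.5,0,-39]
    - [-11,20,0,-49]
    - [-13,24,0,-59]
    - [-15.2,27.6,0,-69]
    - [-16.6,30.1,0,-79]

```text
time: 18.8
tool_pos: [0.4528, -0.1899, 0.1056]
ee_rot: [-3.142, 0.0, 1.508]
wrist_force: [0.2, 0.4, -1.3]
width: 0.0594
finger_force: 30.0
```

Call:
servo_tool:
  targets:
    - [0,0,2,-10]
    - [0,0,4,-12.2]
    - [0,0,5.5,-12.2]
    - [0,0,6.5,-12.2]
    - [0,0,6.5,-12.2]

```text
time: 19.42
tool_pos: [0.4534, -0.188, 0.0399]
ee_rot: [-3.14, -0.001, 1.717]
wrist_force: [0.7, 0.8, -1.3]
width: 0.0593
finger_force: 30.0
```

```bash
python3 -c "
from h import *
held();go(.4561,-.1885,.0283,98.4)"
```

```text
held [ 4.0000e-01 -1.0000e-02 -1.7996e+02] (array([281., 255.]), 0.4528, -0.1841, -81.6, 100, 59)
go [-0.05  0.21  1.24 -0.04]
```

Call:
servo_tool:
  targets:
    - [-0.1,0.2,0.5,0]
    - [-0.1,0.2,0.9,0]
    - [-0.1,0.2,1.1,0]
    - [-0.1,0.2,1.2,0]
    - [-0.1,0.2,1.2,0]

```text
time: 20.1
tool_pos: [0.456, -0.1891, 0.0287]
ee_rot: [-3.142, 0.0, 1.717]
wrist_force: [0.3, -0.6, -1.0]
width: 0.0592
finger_force: 30.0
```

Call:
servo_tool:
  targets:
    - [0,0,0,0]
    - [0,0,0,0]
    - [0,0,0,0]
    - [0,0,-2,0]
    - [0,0,-4.5,0]
    - [0,0,-7,0]
    - [0,0,-8,0]
    - [0,0,-8,0]
  claw: 38

```text
time: 21.1
tool_pos: [0.4563, -0.1893, 0.1092]
ee_rot: [3.14, 0.001, 1.717]
wrist_force: [0.1, -0.1, -0.7]
width: 0.0801
finger_force: 0.0
```

```bash
cat >> h.py <<'E'
def inpan(z,name=None):
    i=snapshot('wrist');m=camera_model('wrist')
    if name: cv2.imwrite(name,i)
    k=close(colour(i,(0,150,40),(8,255,255))|colour(i,(172,150,40),(180,255,255))|colour(i,(55,100,25),(90,255,255)))
    for r in rects('wrist',i,k,z,1500,m):
        if r[2]<-.08: print("inpan",r)
E
python3 -c "
from h import *
inpan(.0185,'pics/w6.png')
go(.5902,.0265,.10,-6.9)"
```

```text
inpan (array([281., 214.]), 0.4545, -0.186, -82.2, 100, 60)
go [ 19.37  16.43   0.82 105.26]
```

View pics/w6.png

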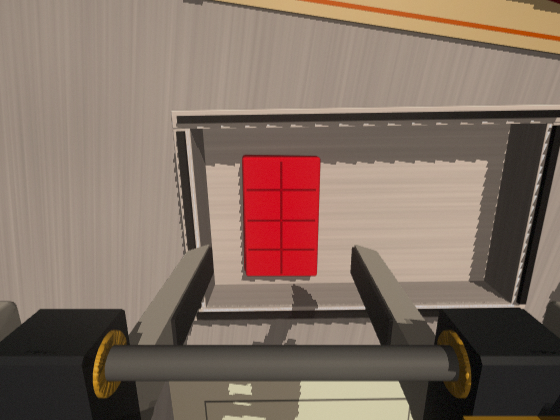

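The second slab sits squarely on the first, with no lower edge peeking out.

Call:
servo_tool:
  targets:
    - [2,2,0,10]
    - [4,4,0,20]
    - [7,6,0,30]
    - [10,8,0,40]
    - [13,10,0,50]
    - [16,13,0,60]
    - [18,15,0,70]
    - [19.4,16.4,0,80]

```text
time: 22.15
tool_pos: [0.5897, 0.028, 0.1066]
ee_rot: [-3.14, 0.003, 0.316]
wrist_force: [0.0, -0.1, -0.0]
width: 0.0802
finger_force: 0.0
```

Call:
servo_tool:
  targets:
    - [0,0,0.5,10]
    - [0,0,2,20]
    - [0,0,4,25.3]
    - [0,0,6.5,25.3]
    - [0,0,7,25.3]
    - [0,0,7,25.3]

```text
time: 22.9
tool_pos: [0.5894, 0.0267, 0.0378]
ee_rot: [3.141, 0.002, -0.121]
wrist_force: [-0.2, 0.2, -0.8]
width: 0.0803
finger_force: 0.0
```

```bash
python3 -c "
from h import *
chk(.5902,.0265,-6.9)"
```

```text
(array([281., 241.]), 0.591, 0.0296, -6.8, 100, 60)
go [ 0.    0.02  2.02 -0.04]
```

Call:
servo_tool:
  targets:
    - [0,-0.1,1,0]
    - [0,-0.1,1.7,0]
    - [0,-0.1,1.9,0]
    - [0,-0.1,1.9,0]

```text
time: 23.45
tool_pos: [0.59, 0.0277, 0.0195]
ee_rot: [3.141, 0.0, -0.121]
wrist_force: [0.1, 0.8, -0.5]
width: 0.0803
finger_force: 0.0
```

Call:
servo_tool:
  targets:
    - [0,0,0,0]
    - [0,0,0,0]
    - [0,0,0,0]
    - [0,0,0,0]
    - [0,0,-1,0]
    - [0,0,-3.5,0]
    - [0,0,-6,0]
    - [0,0,-8.5,0]
  claw: 255

```text
time: 24.45
tool_pos: [0.5902, 0.0277, 0.1061]
ee_rot: [-3.142, -0.0, -0.121]
wrist_force: [-0.4, 0.3, 0.0]
width: 0.0593
finger_force: 30.0
```

```bash
python3 -c "
from h import *
held(); go(.4558,-.1885,.105,98.4)"
```

```text
held [ 0.12 -0.69 -0.07] (array([275., 257.]), 0.5922, 0.0344, -7.0, 98, 68)
go [ -10.95   23.11    0.54 -105.33]
```

Call:
servo_tool:
  targets:
    - [-1,2,0,-10]
    - [-2,5,0,-20]
    - [-3.5,8,0,-30]
    - [-5,11,0,-40]
    - [-6.5,14,0,-50]
    - [-8,17,0,-60]
    - [-9.5,20,0,-70]
    - [-11,23.1,0,-80]

```text
time: 25.5
tool_pos: [0.4523, -0.1891, 0.1047]
ee_rot: [3.141, 0.0, 1.281]
wrist_force: [-0.4, 0.6, -0.2]
width: 0.0593
finger_force: 30.0
```

Call:
servo_tool:
  targets:
    - [0,0,0.5,-10]
    - [0,0,1.5,-20]
    - [0,0,3,-25.3]
    - [0,0,5,-25.3]
    - [0,0,5.8,-25.3]
    - [0,0,6,-25.3]
    - [0,0,6,-25.3]

```text
time: 26.38
tool_pos: [0.4534, -0.1885, 0.0453]
ee_rot: [3.141, 0.001, 1.717]
wrist_force: [0.4, -1.2, 0.1]
width: 0.0593
finger_force: 30.0
```

```bash
python3 -c "
from h import *
held();go(.4558,-.1885,.0352,98.4)"
```

```text
held [ 5.0000e-01 -2.0000e-02 -1.8006e+02] (array([281., 253.]), 0.4525, -0.1836, -81.7, 101, 60)
go [-0.02  0.22  1.03 -0.04]
```

Call:
servo_tool:
  targets:
    - [-0.1,0.1,0.3,0]
    - [-0.2,0.2,0.6,0]
    - [-0.25,0.2,0.9,0]
    - [-0.25,0.2,1,0]
    - [-0.25,0.2,1,0]

```text
time: 27.05
tool_pos: [0.4555, -0.1907, 0.0354]
ee_rot: [3.141, 0.0, 1.717]
wrist_force: [-1.1, 0.8, 5.0]
width: 0.0594
finger_force: 30.0
```

Call:
servo_tool:
  targets:
    - [0,0,0,0]
    - [0,0,0,0]
    - [0,0,0,0]
    - [0,0,-2,0]
    - [0,0,-4.5,0]
    - [0,0,-7,0]
    - [0,0,-7.5,0]
    - [0,0,-7.5,0]
  claw: 38

```text
time: 28.05
tool_pos: [0.4553, -0.1905, 0.1093]
ee_rot: [-3.141, -0.0, 1.717]
wrist_force: [0.1, -0.5, -0.2]
width: 0.0801
finger_force: 0.0
```

```bash
python3 -c "
from h import *
inpan(.0265)
go(.5911,.2506,.10,-3.9)"
```

```text
inpan (array([282., 216.]), 0.4541, -0.1855, -81.6, 100, 59)
go [ 41.63  19.89   0.86 102.26]
```

Call:
servo_tool:
  targets:
    - [4,2,0,10]
    - [8.5,4,0,20]
    - [13.5,6.5,0,30]
    - [18.5,9,0,40]
    - [24,11.5,0,50]
    - [29,14,0,60]
    - [34,16.5,0,70]
    - [39,18.7,0,80]

```text
time: 29.1
tool_pos: [0.5833, 0.2242, 0.1077]
ee_rot: [3.141, 0.003, 0.315]
wrist_force: [0.9, 0.2, -0.7]
width: 0.0801
finger_force: 0.0
```

Call:
servo_tool:
  targets:
    - [0,0,0,10]
    - [0,0,1,20]
    - [0,0,3,22.3]
    - [0,0,5,22.3]
    - [0,0,5,22.3]

```text
time: 29.72
tool_pos: [0.5815, 0.2218, 0.0559]
ee_rot: [3.139, 0.006, -0.068]
wrist_force: [-0.3, 0.6, 0.0]
width: 0.0798
finger_force: 0.0
```

```bash
python3 -c "
from h import *
chk(.5911,.2506,-3.9)"
```

```text
(array([234., 222.]), 0.5918, 0.2542, -4.0, 100, 59)
go [ 0.65 -2.9   3.9  -0.02]
```

Call:
servo_tool:
  targets:
    - [0.3,-1.5,0,0]
    - [0.6,-3,0,0]
    - [0.6,-3,1.5,0]
    - [0.6,-3,2.8,0]
    - [0.6,-3,3.6,0]
    - [0.6,-3,3.8,0]
    - [0.6,-3,3.8,0]

```text
time: 30.65
tool_pos: [0.5918, 0.2518, 0.0216]
ee_rot: [3.141, 0.0, -0.069]
wrist_force: [-0.2, 0.6, -0.2]
width: 0.0798
finger_force: 0.0
```

Call:
servo_tool:
  targets:
    - [0,0,0,0]
    - [0,0,0,0]
    - [0,0,0,0]
    - [0,0,0,0]
    - [0,0,-1,0]
    - [0,0,-3.5,0]
    - [0,0,-6,0]
    - [0,0,-8.5,0]
  claw: 255

```text
time: 31.65
tool_pos: [0.5916, 0.2521, 0.1077]
ee_rot: [-3.142, 0.0, -0.069]
wrist_force: [0.2, -0.7, -1.0]
width: 0.0585
finger_force: 30.0
```

```bash
python3 -c "
from h import *
held(); go(.4558,-.1905,.105,98.4)"
```

```text
held [-0.18 -0.55  0.04] (array([278., 259.]), 0.5902, 0.2577, -3.9, 104, 65)
go [ -10.72   45.17    0.73 -102.33]
```

Call:
servo_tool:
  targets:
    - [-1,4,0,-10]
    - [-2,8.5,0,-20]
    - [-3,13.5,0,-30]
    - [-4.3,19,0,-40]
    - [-5.7,24.5,0,-50]
    - [-7,30,0,-60]
    - [-8.3,35.5,0,-70]
    - [-9.7,41,0,-80]

```text
time: 32.7
tool_pos: [0.4688, -0.1446, 0.1067]
ee_rot: [3.141, 0.0, 1.307]
wrist_force: [0.7, -0.1, -0.5]
width: 0.0594
finger_force: 30.0
```

Call:
servo_tool:
  targets:
    - [0,0,0,-10]
    - [0,0,0,-20]
    - [0,0,0,-22.3]
    - [0,0,0,-22.3]

```text
time: 33.2
tool_pos: [0.4694, -0.1431, 0.1065]
ee_rot: [-3.141, -0.0, 1.69]
wrist_force: [0.2, 0.2, -1.6]
width: 0.0592
finger_force: 30.0
```

```bash
python3 -c "
from h import *
held();go(.4558,-.1905,.0455,98.4)"
```

```text
held [   0.43   -0.24 -178.6 ] (array([278., 254.]), 0.4665, -0.1391, -81.8, 99, 65)
go [-4.54 -1.92  6.11 -1.6 ]
```

Call:
servo_tool:
  targets:
    - [-2,-1,0,-1.6]
    - [-4.2,-1.9,0,-1.6]
    - [-4.5,-1.9,2,-1.6]
    - [-4.5,-1.9,4,-1.6]
    - [-4.5,-1.9,5,-1.6]
    - [-4.5,-1.9,5.5,-1.6]
    - [-4.5,-1.9,5.5,-1.6]

```text
time: 34.12
tool_pos: [0.4563, -0.1901, 0.0518]
ee_rot: [3.142, 0.0, 1.718]
wrist_force: [0.3, 0.0, -0.8]
width: 0.0593
finger_force: 30.0
```

```bash
python3 -c "
from h import *
held();go(.4556,-.1902,.0455,98.4)"
```

```text
held [   0.67    0.   -180.05] (array([281., 251.]), 0.4553, -0.1834, -81.6, 103, 58)
go [ 0.02 -0.09  0.68  0.05]
```

Call:
servo_tool:
  targets:
    - [-0.1,-0.1,0.2,0]
    - [-0.1,-0.1,0.4,0]
    - [-0.1,-0.1,0.6,0]
    - [-0.1,-0.1,0.6,0]

```text
time: 34.67
tool_pos: [0.4553, -0.1913, 0.0457]
ee_rot: [3.141, 0.0, 1.718]
wrist_force: [-0.6, 0.3, -0.8]
width: 0.0591
finger_force: 30.0
```

Call:
servo_tool:
  targets:
    - [0,0,0,0]
    - [0,0,0,0]
    - [0,0,0,0]
    - [0,0,-2,0]
    - [0,0,-4.5,0]
    - [0,0,-6.5,0]
    - [0,0,-6.5,0]
  claw: 38

```text
time: 35.55
tool_pos: [0.4565, -0.1919, 0.1127]
ee_rot: [3.138, 0.003, 1.718]
wrist_force: [-0.0, -0.6, -0.3]
width: 0.0801
finger_force: 0.0
```

```bash
python3 -c "
from h import *
inpan(.0345,'pics/w7.png')
go(.4455,.2526,.10,14)"
```

```text
inpan (array([280., 216.]), 0.4533, -0.1856, -81.5, 103, 59)
go [44.07  5.51  1.12 84.44]
```

View pics/w7.png

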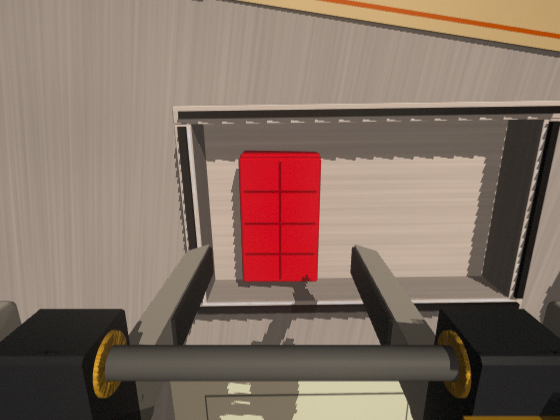

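The four red slabs form one pile. A lower slab peeks out by only about 2–3 px at the top edge (row 153), which is within tolerance. The green slabs are next.

Call:
servo_tool:
  targets:
    - [4,0.5,0,10]
    - [9,1,0,20]
    - [15,2,0,30]
    - [21,2.7,0,40]
    - [27,3.4,0,50]
    - [33,4.1,0,60]
    - [39,4.9,0,70]
    - [44,5.5,0,80]

```text
time: 36.6
tool_pos: [0.4456, 0.2229, 0.1093]
ee_rot: [3.141, 0.002, 0.403]
wrist_force: [0.1, -0.2, 0.9]
width: 0.0801
finger_force: 0.0
```

Call:
servo_tool:
  targets:
    - [0,0,1,4.4]
    - [0,0,4,4.4]
    - [0,0,6,4.4]
    - [0,0,6,4.4]

```text
time: 37.1
tool_pos: [0.4441, 0.2207, 0.0475]
ee_rot: [3.141, 0.007, 0.332]
wrist_force: [-0.4, 0.3, 0.3]
width: 0.0802
finger_force: 0.0
```

```bash
python3 -c "
from h import *
chk(.4455,.2526,14)"
```

```text
(array([234., 218.]), 0.4458, 0.2565, 14.3, 99, 59)
go [ 1.04 -2.98  3.05  5.  ]
```

Call:
servo_tool:
  targets:
    - [0.5,-1.5,0,5]
    - [1,-3.1,0,5]
    - [1,-3.1,0.5,5]
    - [1,-3.1,1.8,5]
    - [1,-3.1,2.7,5]
    - [1,-3.1,2.9,5]
    - [1,-3.1,2.9,5]

```text
time: 38.02
tool_pos: [0.4458, 0.2538, 0.0214]
ee_rot: [3.141, 0.001, 0.244]
wrist_force: [0.2, -0.3, 0.3]
width: 0.0802
finger_force: 0.0
```

Call:
servo_tool:
  targets:
    - [0,0,0,0]
    - [0,0,0,0]
    - [0,0,0,0]
    - [0,0,0,0]
    - [0,0,-1,0]
    - [0,0,-3.5,0]
    - [0,0,-6,0]
    - [0,0,-8.5,0]
  claw: 255

```text
time: 39.02
tool_pos: [0.4458, 0.2541, 0.108]
ee_rot: [3.142, -0.0, 0.244]
wrist_force: [0.6, 0.5, 1.1]
width: 0.0591
finger_force: 30.0
```

```bash
python3 -c "
from h import *
q=pile(1);print(q); held(); go(*q,.105,98.4)"
```

```text
[ 0.57229433 -0.16800044]
held [ 0.17 -0.25  0.2 ] (array([281., 254.]), 0.4469, 0.2569, 14.2, 97, 58)
go [  1.82  44.05   0.71 -84.4 ]
```

Call:
servo_tool:
  targets:
    - [0.2,4,0,-10]
    - [0.4,9,0,-20]
    - [0.7,15,0,-30]
    - [0.9,21,0,-40]
    - [1.2,27,0,-50]
    - [1.4,33,0,-60]
    - [1.6,38.5,0,-70]
    - [1.8,43,0,-80]

```text
time: 40.08
tool_pos: [0.5676, -0.1609, 0.1065]
ee_rot: [3.142, -0.0, 1.64]
wrist_force: [0.2, -0.6, -0.6]
width: 0.0592
finger_force: 30.0
```

Call:
servo_tool:
  targets:
    - [0,0,0,-4.4]
    - [0,0,0,-4.4]
    - [0,0,0,-4.4]

```text
time: 40.45
tool_pos: [0.5672, -0.1582, 0.1066]
ee_rot: [-3.141, -0.0, 1.711]
wrist_force: [1.0, 0.7, -0.7]
width: 0.0588
finger_force: 30.0
```

```bash
python3 -c "
from h import *
held();go(.573,-.1695,.021,98.4)"
```

```text
held [ 4.1000e-01  1.0000e-02 -1.7993e+02] (array([282., 254.]), 0.5668, -0.1541, -81.9, 98, 59)
go [-1.22  0.41  8.57 -0.34]
```

Call:
servo_tool:
  targets:
    - [-0.6,0.2,1,0]
    - [-1.2,0.4,3,0]
    - [-1.2,0.4,5,0]
    - [-1.2,0.4,7,0]
    - [-1.2,0.4,7.8,0]
    - [-1.2,0.4,8.3,0]
    - [-1.2,0.4,8.5,0]
    - [-1.2,0.4,8.5,0]

```text
time: 41.5
tool_pos: [0.5735, -0.1703, 0.0224]
ee_rot: [3.141, 0.001, 1.711]
wrist_force: [0.7, 0.4, -0.6]
width: 0.0589
finger_force: 30.0
```

Call:
servo_tool:
  targets:
    - [0,0,0,0]
    - [0,0,0,0]
    - [0,0,0,0]
    - [0,0,-2,0]
    - [0,0,-4.5,0]
    - [0,0,-7,0]
    - [0,0,-8.5,0]
    - [0,0,-8.5,0]
  claw: 38

```text
time: 42.5
tool_pos: [0.5739, -0.1705, 0.1083]
ee_rot: [3.139, 0.002, 1.711]
wrist_force: [0.3, -0.6, -0.6]
width: 0.0802
finger_force: 0.0
```

```bash
python3 -c "
from h import *
inpan(.0105)
go(.4403,.3658,.10,-8.7)"
```

```text
inpan (array([125., 221.]), 0.4487, -0.195, -82.0, 114, 76)
inpan (array([281., 212.]), 0.572, -0.1672, -81.7, 99, 59)
go [ 54.92  -5.65   0.68 106.75]
```

Call:
servo_tool:
  targets:
    - [4,-0.4,0,9]
    - [9,-0.9,0,19]
    - [14,-1.4,0,29]
    - [20,-2,0,39]
    - [26,-2.6,0,49]
    - [32,-3.2,0,59]
    - [38,-3.8,0,69]
    - [43,-4.4,0,79]

```text
time: 43.55
tool_pos: [0.47, 0.2439, 0.1051]
ee_rot: [3.141, 0.003, 0.36]
wrist_force: [1.7, -0.1, 0.9]
width: 0.0797
finger_force: 0.0
```

```bash
python3 -c "
from h import *
go(.4403,.3658,.05,-8.7)"
```

```text
go [  1.51 -12.45   5.51  29.33]
```

Call:
servo_tool:
  targets:
    - [0.5,-4,0,10]
    - [1,-8,0,20]
    - [1.5,-11.5,1,29.3]
    - [1.5,-12.5,3,29.3]
    - [1.5,-12.5,5,29.3]
    - [1.5,-12.5,5.5,29.3]
    - [1.5,-12.5,5.5,29.3]

```text
time: 44.42
tool_pos: [0.4404, 0.3642, 0.0508]
ee_rot: [3.14, 0.001, -0.146]
wrist_force: [0.3, -0.5, 0.6]
width: 0.08
finger_force: 0.0
```

```bash
python3 -c "
from h import *
chk(.4403,.3658,-8.7)"
```

```text
(array([277., 236.]), 0.4408, 0.3693, -8.6, 99, 59)
go [-0.09 -0.12  3.31  0.33]
```

Call:
servo_tool:
  targets:
    - [0,-0.3,1.5,0]
    - [0,-0.3,2.5,0]
    - [0,-0.3,3,0]
    - [0,-0.3,3.1,0]
    - [0,-0.3,3.1,0]

```text
time: 45.1
tool_pos: [0.4414, 0.3677, 0.0209]
ee_rot: [-3.141, -0.0, -0.146]
wrist_force: [-0.4, -1.0, 0.7]
width: 0.08
finger_force: 0.0
```

Call:
servo_tool:
  targets:
    - [0,0,0,0]
    - [0,0,0,0]
    - [0,0,0,0]
    - [0,0,0,0]
    - [0,0,-1,0]
    - [0,0,-3.5,0]
    - [0,0,-6,0]
    - [0,0,-8.5,0]
  claw: 255

```text
time: 46.1
tool_pos: [0.4412, 0.3677, 0.107]
ee_rot: [-3.141, -0.0, -0.146]
wrist_force: [-0.1, 1.1, -1.0]
width: 0.0593
finger_force: 30.0
```

```bash
python3 -c "
from h import *
held(); go(.5735,-.1703,.105,98.2)"
```

```text
held [-0.01 -0.24 -0.15] (array([281., 255.]), 0.4415, 0.3701, -8.5, 98, 59)
go [  20.73   51.47    0.63 -106.54]
```

Call:
servo_tool:
  targets:
    - [1.5,4,0,-10]
    - [3.3,8.5,0,-20]
    - [5.5,14,0,-30]
    - [7.7,19.5,0,-40]
    - [10,25,0,-50]
    - [12.2,30.5,0,-60]
    - [14.4,36,0,-70]
    - [16.4,41,0,-80]

```text
time: 47.15
tool_pos: [0.5419, -0.0529, 0.1057]
ee_rot: [3.141, -0.0, 1.222]
wrist_force: [1.2, -0.6, -0.2]
width: 0.0593
finger_force: 30.0
```

```bash
python3 -c "
from h import *
go(.5735,-.1703,.105,98.2)"
```

```text
go [ -9.96   6.98   0.07 -28.19]
```

Call:
servo_tool:
  targets:
    - [-3,2,0,-10]
    - [-6,4.5,0,-20]
    - [-9,6.5,0,-28.2]
    - [-10,7,0,-28.2]
    - [-10,7,0,-28.2]
    - [-10,7,0,-28.2]

```text
time: 47.9
tool_pos: [0.5725, -0.1679, 0.1058]
ee_rot: [-3.141, -0.001, 1.708]
wrist_force: [0.6, -0.4, -1.1]
width: 0.0591
finger_force: 30.0
```

```bash
python3 -c "
from h import *
held();go(.5735,-.1703,.029,98.2)"
```

```text
held [ 7.9000e-01  9.0000e-02 -1.8019e+02] (array([282., 248.]), 0.5723, -0.16, -82.3, 107, 60)
go [-0.25  0.06  7.69 -0.28]
```

Call:
servo_tool:
  targets:
    - [-0.2,0.1,2,0]
    - [-0.2,0.1,4,0]
    - [-0.2,0.1,6,0]
    - [-0.2,0.1,7,0]
    - [-0.2,0.1,7.5,0]
    - [-0.2,0.1,7.7,0]
    - [-0.2,0.1,7.7,0]
    - [-0.2,0.1,7.7,0]

```text
time: 48.95
tool_pos: [0.5744, -0.1713, 0.0296]
ee_rot: [3.14, 0.001, 1.708]
wrist_force: [0.3, 0.8, -0.4]
width: 0.0593
finger_force: 30.0
```

Call:
servo_tool:
  targets:
    - [0,0,0,0]
    - [0,0,0,0]
    - [0,0,0,0]
    - [0,0,-2,0]
    - [0,0,-4.5,0]
    - [0,0,-7,0]
    - [0,0,-10,0]
    - [0,0,-12,0]
  claw: 38

```text
time: 49.95
tool_pos: [0.5745, -0.1713, 0.1508]
ee_rot: [3.14, 0.001, 1.708]
wrist_force: [-0.8, -1.2, 0.1]
width: 0.08
finger_force: 0.0
```

```bash
python3 -c "
from h import *
inpan(.0185); i=snapshot('wrist')
cv2.imwrite('pics/w8.png',i)
go(.513,-.418,.16,9.2)"
```

```text
inpan (array([146., 206.]), 0.4534, -0.1942, -82.2, 110, 72)
inpan (array([281., 201.]), 0.5759, -0.1699, -82.2, 102, 60)
go [-23.54  -9.58  -0.78  88.68]
```

View pics/w8.png

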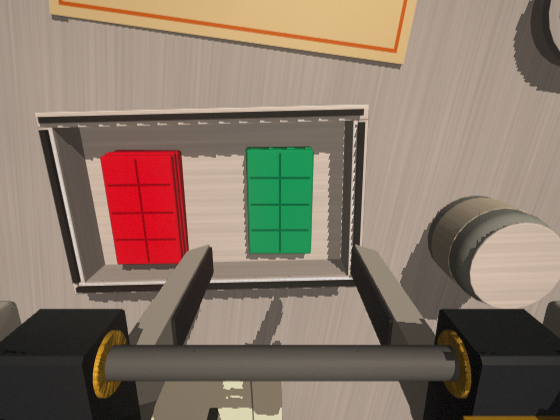

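```bash
python3 -c "
from h import *
i=cv2.imread('pics/w8.png'); a=cv2.resize(i[140:275,90:200],None,fx=3.6,fy=3.6,interpolation=2)
t=snapshot('top'); cv2.imwrite('pics/top2.png',t); b=cv2.resize(t[170:310,420:540],None,fx=3.4,fy=3.4,interpolation=2)[:a.shape[0]]
b=cv2.copyMakeBorder(b,0,a.shape[0]-b.shape[0],0,0,0); cv2.imwrite('pics/mont.png',np.hstack([a,b])); print(a.shape,b.shape)"
```

```text
(486, 396, 3) (486, 408, 3)
```

View pics/mont.png

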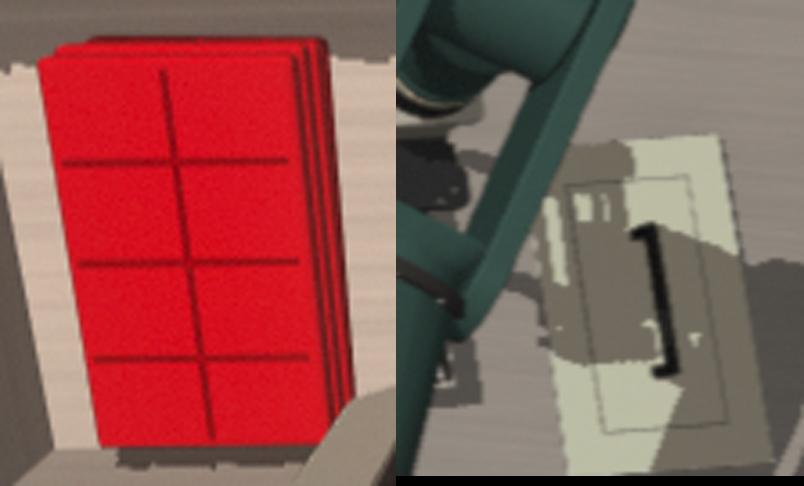

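The crop shows the red pile with layer offsets of about 2–3 mm, which is square enough. On the right, the lid handle runs from (493,238) to (500,279) in top-image pixels.

```bash
python3 -c "
from h import *
w=pix2w('top',[[493.2,237.6],[500,279.4]],.05);print(w,w.mean(0),np.degrees(np.arctan2(*(w[0]-w[1])[::-1])))
go(.513,-.418,.13,9.2)"
```

```text
[[ 0.52996015 -0.42128334]
 [ 0.4201547  -0.43962974]] [ 0.47505743 -0.43045654] 9.485418502161123
go [-23.58  -9.49   2.02  88.68]
```

The lid has been knocked about 4 cm aside. Its handle is now centred near (0.475, -0.430), so I'll go there.

```bash
python3 -c "
from h import *
go(.475,-.430,.12,9.4)"
```

```text
go [-24.25 -13.42   3.02  88.48]
```

Call:
servo_tool:
  targets:
    - [-3,-1.5,0,10]
    - [-6,-3,0,20]
    - [-9,-5,0,30]
    - [-12,-6.5,0,40]
    - [-15.5,-8.5,0,50]
    - [-19,-10.5,0,60]
    - [-22,-12,0,70]
    - [-24.2,-13.4,0,80]

```text
time: 51.1
tool_pos: [0.4731, -0.43, 0.1466]
ee_rot: [-3.139, 0.001, 0.305]
wrist_force: [1.5, 0.1, 0.8]
width: 0.0797
finger_force: 0.0
```

Call:
servo_tool:
  targets:
    - [0,0,1,8.5]
    - [0,0,2,8.5]
    - [0,0,3,8.5]
    - [0,0,3,8.5]

```text
time: 51.6
tool_pos: [0.4739, -0.4281, 0.1169]
ee_rot: [-3.139, 0.002, 0.166]
wrist_force: [0.6, 0.5, -0.7]
width: 0.0803
finger_force: 0.0
```

```bash
python3 -c "
from h import *
o=get_obs();m=camera_model('wrist');i=snapshot('wrist');cv2.imwrite('pics/w9.png',i)
k=cv2.inRange(cv2.cvtColor(i,cv2.COLOR_BGR2GRAY),0,45)>0
k[330:]=0
for r in rects('wrist',i,k,.05,300,m): print(r)
print(o['tool_pos'])
go(.475,-.43,.0395,9.4)"
```

```text
(array([497., 320.]), 0.4271, -0.6083, -80.4, 98, 18)
(array([ 59., 319.]), 0.3722, -0.2645, -80.4, 102, 25)
(array([ 31., 279.]), 0.4013, -0.2429, -80.4, 49, 5)
(array([371., 295.]), 0.431, -0.5002, 40.0, 81, 18)
(array([193., 294.]), 0.4089, -0.3684, -20.7, 82, 18)
(array([ 32., 181.]), 0.4744, -0.2503, 27.5, 60, 26)
(array([293., 215.]), 0.4807, -0.4326, 9.3, 119, 9)
(array([ 64., 128.]), 0.5083, -0.2713, 9.4, 175, 14)
(array([ 44., 139.]), 0.4988, -0.2581, 9.1, 189, 8)
[ 0.47394686 -0.42805023  0.1168691 ]
go [0.04 0.16 7.84 0.07]
```

View pics/w9.png

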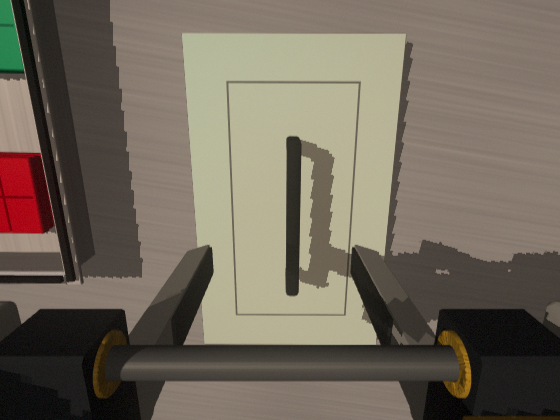

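The handle is at col 293, rows 137–296, about 4 mm right of the finger centre. It's aligned at 9.3°.

Call:
servo_tool:
  targets:
    - [0.1,0.5,1,0]
    - [0.1,0.5,3,0]
    - [0.1,0.5,5,0]
    - [0.1,0.5,7,0]
    - [0.1,0.5,7.7,0]
    - [0.1,0.5,7.7,0]

```text
time: 52.4
tool_pos: [0.4759, -0.4336, 0.0409]
ee_rot: [-3.14, 0.001, 0.164]
wrist_force: [-0.4, -0.2, 0.2]
width: 0.0798
finger_force: 0.0
```

Call:
servo_tool:
  targets:
    - [0,0,0,0]
    - [0,0,0,0]
    - [0,0,0,0]
    - [0,0,0,0]
    - [0,0,0,0]
    - [0,0,0,0]
    - [0,0,0,0]
    - [0,0,0,0]
  claw: 255

```text
time: 53.4
tool_pos: [0.4762, -0.4343, 0.0419]
ee_rot: [3.141, -0.0, 0.164]
wrist_force: [1.1, -0.6, -0.9]
width: 0.0098
finger_force: 30.0
```

Call:
servo_tool:
  targets:
    - [0,0,0,0]
    - [0,0,0,0]
    - [0,0,-1,0]
    - [0,0,-3,0]
    - [0,0,-5,0]
    - [0,0,-7,0]
    - [0,0,-8.5,0]
    - [0,0,-8.5,0]

```text
time: 54.4
tool_pos: [0.477, -0.4349, 0.1295]
ee_rot: [3.138, -0.002, 0.164]
wrist_force: [0.4, -0.0, -4.6]
width: 0.0096
finger_force: 30.0
```

```bash
python3 -c "
from h import *
go(.514,-.1755,.125,9.3)"
```

```text
go [  7.87 -24.99   0.45   0.08]
```

Call:
servo_tool:
  targets:
    - [0.7,-2,0,0]
    - [1.7,-5.5,0,0]
    - [2.9,-9.5,0,0]
    - [4.2,-13.5,0,0]
    - [5.5,-17.5,0,0]
    - [6.8,-21.5,0,0]
    - [7.6,-24,0,0]
    - [7.9,-25,0,0]

```text
time: 55.4
tool_pos: [0.5126, -0.1715, 0.1257]
ee_rot: [-3.14, 0.002, 0.167]
wrist_force: [-0.1, -1.0, -3.4]
width: 0.0096
finger_force: 30.0
```

Call:
servo_tool:
  targets:
    - [0,0,0.5,0]
    - [0,0,1.5,0]
    - [0,0,2.5,0]
    - [0,0,2.5,0]

```text
time: 55.9
tool_pos: [0.5122, -0.1747, 0.0999]
ee_rot: [-3.14, 0.003, 0.162]
wrist_force: [-0.3, 0.1, -4.2]
width: 0.0098
finger_force: 30.0
```

```bash
python3 -c "
from h import *
go(.515,-.1755,.0759,9.3)
o=get_obs();m=camera_model('wrist');i=snapshot('wrist');cv2.imwrite('pics/w10.png',i)
k=cv2.inRange(cv2.cvtColor(i,cv2.COLOR_BGR2GRAY),0,45)>0
for r in rects('wrist',i,k,o['tool_pos'][2]+.0081,300,m):
  if abs(r[4]-119)<25: print(r)
"
```

```text
go [0.26 0.13 2.4  0.01]
(array([408., 361.]), 0.4701, -0.2628, -80.6, 143, 76)
```

Call:
servo_tool:
  targets:
    - [0.2,0.1,0.5,0]
    - [0.25,0.1,1,0]
    - [0.25,0.1,1.4,0]
    - [0.25,0.1,1.7,0]
    - [0.25,0.1,2,0]
    - [0.25,0.1,2.2,0]
    - [0.25,0.1,2.4,0]
    - [0.25,0.1,2.4,0]

```text
time: 56.95
tool_pos: [0.5159, -0.175, 0.0777]
ee_rot: [-3.142, 0.0, 0.164]
wrist_force: [-0.2, 0.1, -3.2]
width: 0.0094
finger_force: 30.0
```

Call:
servo_tool:
  targets:
    - [0,0,0.1,0]
    - [0,0,0.2,0]
    - [0,0,0.2,0]
    - [0,0,0.2,0]

```text
time: 57.45
tool_pos: [0.516, -0.1751, 0.0759]
ee_rot: [3.141, -0.0, 0.164]
wrist_force: [-0.3, 0.2, -3.0]
width: 0.0098
finger_force: 30.0
```

Call:
servo_tool:
  targets:
    - [0,0,0.1,0]
    - [0,0,0.2,0]
    - [0,0,0.2,0]

```text
time: 57.82
tool_pos: [0.5161, -0.1751, 0.0758]
ee_rot: [3.141, -0.001, 0.164]
wrist_force: [-3.4, 1.7, 6.9]
width: 0.0094
finger_force: 30.0
```

The lid has met the seal at the expected height. I'll press on in small steps.

Call:
servo_tool:
  targets:
    - [0,0,0.1,0]
    - [0,0,0.2,0]
    - [0,0,0.2,0]

```text
time: 58.2
tool_pos: [0.5162, -0.1751, 0.0752]
ee_rot: [3.141, -0.001, 0.164]
wrist_force: [-6.2, 1.8, 10.8]
width: 0.0098
finger_force: 30.0
```

Call:
servo_tool:
  targets:
    - [0,0,0.1,0]
    - [0,0,0.2,0]
    - [0,0,0.2,0]

```text
time: 58.58
tool_pos: [0.5161, -0.1751, 0.0733]
ee_rot: [3.141, -0.001, 0.164]
wrist_force: [-5.5, 3.0, 10.2]
width: 0.0101
finger_force: 30.0
```

Call:
servo_tool:
  targets:
    - [-0.1,-0.05,0,0]
    - [-0.2,-0.1,0.1,0]
    - [-0.2,-0.1,0.2,0]
    - [-0.2,-0.1,0.3,0]
    - [-0.2,-0.1,0.3,0]

```text
time: 59.2
tool_pos: [0.5161, -0.1751, 0.0718]
ee_rot: [3.138, -0.006, 0.164]
wrist_force: [-4.0, 2.0, 13.3]
width: 0.0097
finger_force: 30.0
```

Call:
servo_tool:
  targets:
    - [0,0,0.1,0]
    - [0,0,0.2,0]
    - [0,0,0.2,0]

```text
time: 59.58
tool_pos: [0.5161, -0.1751, 0.0717]
ee_rot: [3.138, -0.006, 0.164]
wrist_force: [-7.3, 3.9, 22.3]
width: 0.0092
finger_force: 30.0
```

Call:
servo_tool:
  targets:
    - [0,0,0.1,0]
    - [0,0,0.2,0]
    - [0,0,0.2,0]

```text
time: 59.95
tool_pos: [0.5162, -0.1751, 0.0717]
ee_rot: [3.137, -0.007, 0.164]
wrist_force: [-9.8, 4.1, 28.5]
width: 0.0099
finger_force: 30.0
```

Call:
servo_tool:
  targets:
    - [0,0,-0.3,0]
    - [0,0,-0.4,0]
    - [0,0,-0.4,0]

```text
time: 60.32
tool_pos: [0.5161, -0.1751, 0.0718]
ee_rot: [3.138, -0.006, 0.164]
wrist_force: [-3.3, 2.0, 13.0]
width: 0.0094
finger_force: 30.0
```

Call:
servo_tool:
  targets:
    - [0,0,0,0]
    - [0,0,0,0]
    - [0,0,0,0]
    - [0,0,0,0]
    - [0,0,0,0]
    - [0,0,-3,0]
    - [0,0,-5,0]
    - [0,0,-5,0]
  claw: 127

```text
time: 61.32
tool_pos: [0.5152, -0.1749, 0.1188]
ee_rot: [3.139, -0.004, 0.164]
wrist_force: [0.2, -0.2, -0.4]
width: 0.0472
finger_force: 0.0
```

```bash
python3 -c "
from h import *
i=snapshot('top'); s=snapshot('side'); cv2.imwrite('pics/t3.png',i); cv2.imwrite('pics/s3.png',s)
o=get_obs();m=camera_model('wrist');i=snapshot('wrist');cv2.imwrite('pics/w11.png',i)
k=cv2.inRange(cv2.cvtColor(i,cv2.COLOR_BGR2GRAY),0,45)>0
k[330:]=0
for r in rects('wrist',i,k,.08,300,m):
  if abs(r[4]-119)<25: print(r)
go(.515,-.1755,.105,9.3)
"
```

```text
(array([285., 230.]), 0.5169, -0.1725, 9.3, 112, 9)
go [0.15 0.17 1.06 0.08]
```

The lid height held when I eased off. I'll check that it's level, and seat it further, by pressing each handle end with closed fingers.

Call:
servo_tool:
  targets:
    - [2,0,0,0]
    - [4.5,0,0,0]
    - [4.5,0,0,0]
    - [4.5,0,0,0]
    - [4.5,0,0,0]
    - [4.5,0,1,0]
    - [4.5,0,2,0]
    - [4.5,0,2,0]
  claw: 255

```text
time: 62.48
tool_pos: [0.5574, -0.1668, 0.0954]
ee_rot: [-3.14, 0.002, 0.164]
wrist_force: [-0.4, 0.9, 0.7]
width: 0.0005
finger_force: 0.0
```

Call:
servo_tool:
  targets:
    - [0,0,0.3,0]
    - [0,0,0.5,0]
    - [0,0,0.7,0]
    - [0,0,0.8,0]
    - [0,0,0.8,0]

```text
time: 63.1
tool_pos: [0.5584, -0.1671, 0.0942]
ee_rot: [3.14, -0.002, 0.164]
wrist_force: [-7.4, 2.9, 17.3]
width: 0.0003
finger_force: 9.1
```

Call:
servo_tool:
  targets:
    - [0,0,-1,0]
    - [0,0,-2,0]
    - [-4,0,-2,0]
    - [-9,0,-2,0]
    - [-9,0,-2,0]
    - [-9,0,-1,0]
    - [-9,0,-0.7,0]
    - [-9,0,-0.7,0]

```text
time: 64.1
tool_pos: [0.47, -0.1814, 0.0952]
ee_rot: [-3.141, 0.001, 0.164]
wrist_force: [0.0, 0.1, -0.6]
width: 0.0003
finger_force: 0.0
```

Call:
servo_tool:
  targets:
    - [0,0,0.3,0]
    - [0,0,0.5,0]
    - [0,0,0.7,0]
    - [0,0,0.7,0]

```text
time: 64.6
tool_pos: [0.4705, -0.1817, 0.0941]
ee_rot: [3.14, -0.002, 0.164]
wrist_force: [-7.7, 4.3, 20.0]
width: 0.0004
finger_force: 10.3
```

Both ends measure the same height, 0.094, so the lid is home and level. I'll back off and take one last look.

Call:
servo_tool:
  targets:
    - [0,0,-2,0]
    - [0,0,-6,0]
    - [0,0,-11,0]
    - [0,0,-16,0]
    - [-3,4,-18,0]
    - [-6,9,-18,0]
    - [-9,14,-18,0]
    - [-9,14,-18,0]

```text
time: 65.6
tool_pos: [0.4021, -0.3376, 0.2682]
ee_rot: [3.142, 0.001, 0.158]
wrist_force: [0.1, 0.8, 0.3]
width: 0.0009
finger_force: 0.0
```

```bash
python3 -c "
from h import *
i=snapshot('top'); s=snapshot('side')
a=cv2.resize(i[110:310,340:470],None,fx=3,fy=3,interpolation=2); b=cv2.resize(s[120:220,200:345],None,fx=3,fy=3,interpolation=2)
b=cv2.copyMakeBorder(b,0,600-b.shape[0],0,0,0)[:, :410]; cv2.imwrite('pics/fin.png',np.hstack([a,b]))
print(get_obs()['tool_pos'])"
```

```text
[ 0.40363362 -0.33454929  0.26862917]
```

View pics/fin.png

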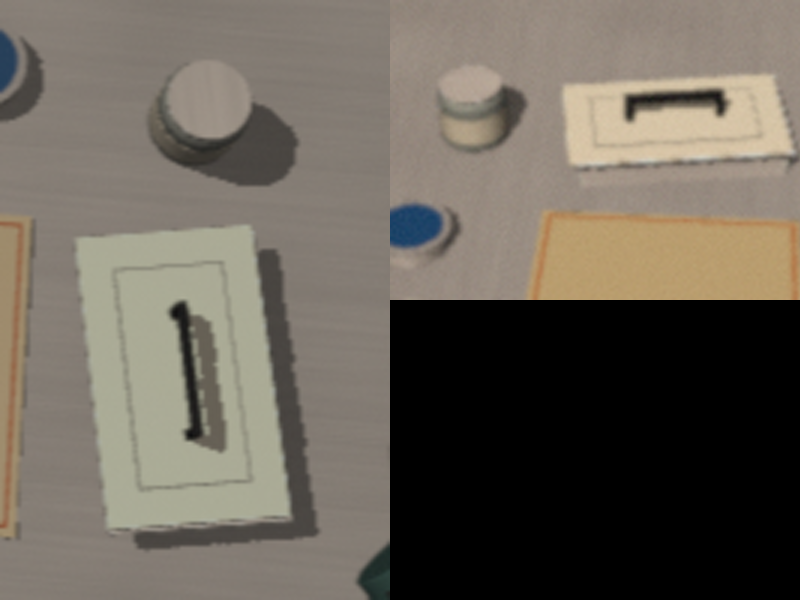

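The lid sits level and centred on the pan (corners at (77,238), (252,226), (290,520) and (108,532) in the crop). The can and tin are untouched and the mat is clear where it shows. I'm handing the job in.

```bash
python3 -c "
from bench import *
print(close_job())"
```

```text
the job is handed in; nothing more can be done
None
```

I handed the job in at about 66 s: four red and two green slabs are piled by colour in the pan, and the lid is pressed home and level. The bottle, can and tin were left alone, and no verdict came back.

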